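Reset the rolling-ball tack tester

TASK

Get the tape tack tester ready for its next run: with closed fingertips, gently roll the steel ball along its gutter and all the way up the slope until the spring catch has popped up behind it, so that it stays against the cushioned stop and cannot roll back; also push the orange cursor back along the scale until it sits at its zero stop at the foot of the slope. Only push: do not pick the ball up, force it out of the gutter, flick it or let it run back down, and leave the other things on the bench where they are.

Things in the scene. Friction and masses are not known exactly. Their poses are not given: they have to be found in the camera images.
- tester: ball tack tester, fixed: white base plate 386 x 112 mm with an aluminium V gutter and a scale. Origin on the bench; x along the gutter towards the slope (the way the ball is pushed), z up. Gutter middle at y = -22 mm, 33 mm wide; level from x = -191 mm to 0 (groove line 18 mm, wall tops 26 mm above the bench), then bends up into the slope. Cursor and its rail at y = +26 mm, none higher than 49 mm
- slope: the sloped part of the gutter, rising at 21.5 degrees, carried by the tester. Origin on the groove line at the bend; x up the slope along the groove line, y across, z square to the slope. 120 degree V: a ball lying in it has its centre at y = 0, z = 17.3 mm; wall tops at z = 8 mm. Blue end wall from x = 152 mm, 30 mm high
- gutter_start (a point): lower end of the level gutter, on its groove line, at the blue end stop (which rises to 37 mm above the bench)
- ball_center (a point): centre of the loose polished steel ball, 30 mm across, about 0.11 kg, the only ball in the gutter. It starts at rest on the level part, centre 35 mm above the bench and 9 mm above the wall tops; it stays where it is left there, but on the slope it rolls down if let go
- ball_seat (a point): where the ball's centre lies when caught: slope x = 118.6 mm, y = 0, z = 17.3 mm. The catch comes up behind the ball once its centre has been pushed past this point, a few mm into the buffer
- buffer_face (a point): middle of the buffer's face: black rubber pad 13 mm across on a spring rod, at slope x = 134 mm, 17.3 mm above the groove line. It gives up to 8 mm up the slope (about 4 N), then is solid
- catch (a joint): spring catch, a steel pawl 5 mm wide that sticks up through the slotted gutter floor on the slope, hinged 25 mm down the slope from its tip, with a red thumb tab beside the gutter on the cursor's side. 0 = up (holding), about 0.33 rad = pressed down by the ball rolling over it (about 1 N is enough); it springs up by itself behind the ball
- catch_tip (a point): where the tip of the raised catch stands: slope x = 105 mm, 11 mm above the groove line
- cursor (a joint): travel of the orange cursor along the scale, in m: 0 = at the zero stop, grows as it stands farther from the slope, up to 0.15. Slides stiffly (about 1 N) and stays where it is left
- cursor_face (a point): on the orange cursor's upright plate (6 mm thick, 18 mm wide, top 48 mm above the bench): middle of the face that looks away from the slope, 37 mm above the bench. Below 25 mm the cursor's foot stands out 5 mm beyond this face. Push here towards the slope (tester +x)
- tape_roll: roll of cream masking tape lying flat, 94 mm across, 25 mm high, origin at the middle of its underside; leave alone
- note_pad: yellow note block 74 x 74 x 14 mm, origin under its middle; leave alone
- pen: white pen 145 mm long, origin under its middle; leave alone
- timer: white bench timer 60 x 64 x 20 mm, origin under its middle; leave alone
- scissors: blue-handled scissors 199 mm long, origin under their middle; leave alone
- forceps: steel forceps 129 mm long lying flat, origin under their middle; leave alone

How it is judged:
By the outcome, as a careful person would: the job done as asked, in the order asked, and still so for the second after the job is handed in, with the robot touching nothing.
It also fails if it takes over 48 s, if anything falls off the work surface, if the arm or the gripper's body presses on something with over 40 N, if the wrist force passes 120 N, or if a joint passes its speed limit or range.

ROBOT

A 6-joint arm with a two-finger parallel gripper is mounted at the origin on a cart in front of the work surface, level with it; the furniture and walls round the work are solid. World frame = base frame: x ahead of the robot, y to its left, z up, the work surface at z = 0. Lengths are in m, angles in rad, forces in N, time in s.
With the tool pointing down it reaches from about 0.35 to 0.775 m from the base axis. Payload 7.3 kg.
Tool frame: the origin (TCP) lies at the very end of the fingers, on their centre line; the grasp point (between the pads) lies 19 mm behind it; z points along the fingers, y is the line along which they close (so a half turn about z gives the same grasp; the last joint's range is limited). The gripper opens to 92 mm and grips with 3 to 60 N. Pads are 19 mm wide; open, the fingers measure 130 mm over their backs; the gripper's body (75 mm by 190 mm) begins 47 mm behind the grasp point.
Start: joints at [1.132, 0.342, 1.524, -0, 1.275, -0.146], TCP at [0.152, 0.503, 0.227] pointing down, gripper open.
Joint ranges: [-2.53, 2.53], [-0.77, 2.02], [0.04, 2.7], [-1, 4.14], [0.28, 2.66], [-3.11, 3.11]. Speed limits (rad/s): [2.57, 2.57, 3.14, 3.14, 3.14, 3.14].

INTERFACE

Orientations are given as [roll, pitch, yaw] about the fixed x, y, z axes, in that order (R = Rz(yaw) Ry(pitch) Rx(roll)).
In Python, from cell import robot, read_camera, get_calibration gives the robot as it stands. The module is installed in compiled form; this text tells all that it offers.
- The arm moves only by the tool send_rows, never from a script. Its argument "plan" is a list of rows, each a list of 2 entries, a list of its own where there are three numbers: the shift along the tool's x, y, z as a fraction of full scale, then the turn, a rotation vector about the tool's x, y, z as a fraction of full scale. A call has exactly 10 rows; each row shifts and turns the commanded pose from where the row before left it, along the tool's axes as they then stand; what a row does not reach is not made up. Full scale, the value 1, is 0.025 m for a shift and 90 degrees for a turn. A row lasts 1/8 s, in which the tool goes at most 62.5 mm and 10.7 degrees, less where a joint would pass 70% of its speed; a pose out of reach is approached as far as the arm can. A call with a number of a shift or a turn outside -1 to 1 is refused whole. A call with a gripper value outside its range is refused whole. "gripper" is the opening, from -1 (shut) to 1 (fully open), so that 0 is half open, set as the call begins (left out, the last holds). The fingers move at their own pace and stop on an object; "force" is the grip in N (left out, the last holds). Time passes only in rows, so rows that do not move let the fingers close, or fill a call up. It gives the time, the measured TCP pose, the force, the opening and the grip force at its end, in the units of the state.
- robot.observe(): the state, without advancing time (a new reading comes with each control period).
- read_camera(name): name is "scene" or "top"; returns (picture, depth): 384x512x3 uint8, blue, green, red; 384x512 float32, m along the optical axis (not along the pixel's ray), 0 where there is no reading.
- get_calibration(name): a dict with "intrinsics" (3x3 intrinsics, pixels), "dist_coeffs" ([k1, k2, p1, p2, k3] as OpenCV has them; the pictures are not rectified), "rvec" (rotation vector, rad) and "tvec" (3), from world to camera coordinates, as OpenCV has them. Camera axes: x right, y down, z forward; pixel columns grow to the right and rows downward; lengths in m; the calibration is good to about 2 mm. A picture is of the moment at which its call begins. get_calibration takes no time and is no camera call.
- robot.hand_in(): hands the job in; it is judged then, once.
The state is a dict: "time": time; "qpos": joint angles; "qvel": joint speeds; "joint_efforts": joint torques, N m; "tool_pos": TCP position; "tool_rot": TCP orientation; "contact_force": force on the tool from outside, world axes, zero at the start; "torque": the same for the moment, N m; "opening": finger opening in m; "grip_force": force on a finger pad.
Only numpy, scipy, OpenCV 4.12 (cv2) and the standard library are available. Lean on these libraries where they do the work, as an engineer would, in place of code of your own. Each camera call takes 0.05 s, during which the arm holds its last target. There are 200 camera calls.

## Working session

There is one attempt and no reset: what is moved stays moved. The work goes in short steps, Python scripts to look and compute and a tool call to move; the robot and the scene stay as the last step left them, time stands still between calls to the robot, and variables do not carry over. Pictures are saved under pics/ and viewed, at most 10 in all, crops included, and the job is handed in when it is done.

Besides the shell and the picture viewer there is one more tool, called by a JSON object that holds its "op" and its "data". send_rows: Moves the arm, as the interface text tells. Shift numbers are shares of 0.025 m and turn numbers shares of 90 degrees, none past 1 either way. Its arguments: {"type":"object","properties":{"plan":{"type":"array"},"gripper":{"type":"number"},"force":{"type":"number"}},"required":["plan"]}

```bash
mkdir -p pics; python3 - <<'E'
from cell import robot, read_camera, get_calibration
import cv2,numpy as np
for n in("scene","top"):
    p,d=read_camera(n); cv2.imwrite(f"pics/{n}0.png",p); np.save(f"{n}0.npy",d)
    c=get_calibration(n); R=cv2.Rodrigues(np.array(c["rvec"]))[0]; print(n,np.array(c["intrinsics"]).tolist(),c["dist_coeffs"],-R.T@np.array(c["tvec"]).ravel())
print(robot.observe())
E
```

```text
scene [[394.022167351645, 0.0, 253.15710007976818], [0.0, 394.022167351645, 191.72253682823842], [0.0, 0.0, 1.0]] [0.02657629 0.         0.         0.         0.        ] [-0.0400129  -1.07290327  0.80499792]
top [[403.3849063821363, 0.0, 253.87510260855552], [0.0, 403.3849063821363, 188.1137569963361], [0.0, 0.0, 1.0]] [-0.09109487  0.          0.          0.          0.        ] [ 3.25612487e-01 -1.44121544e-04  1.44190270e+00]
{'time': 0.1, 'qpos': array([ 1.13205021e+00,  3.42688479e-01,  1.52492261e+00,  1.02048719e-05,
        1.27538509e+00, -1.46031650e-01]), 'qvel': array([ 0.00065987, -0.00082501, -0.00203698, -0.00092897,  0.00062653,
        0.00044245]), 'joint_efforts': array([ 1.07028784e-03, -4.31999803e+01, -2.44694048e+01,  7.18641886e-02,
        5.25614619e-02, -6.18898639e-05]), 'tool_pos': array([0.15132752, 0.50234297, 0.22609567]), 'tool_rot': array([-3.14020548e+00, -2.13886491e-04,  2.84887506e+00]), 'contact_force': array([-0.10324346, -0.377311  ,  0.21787447]), 'torque': array([ 0.03226972, -0.0167923 , -0.03096831]), 'grip_force': 0.0, 'opening': 0.0918449958123072}
```

View pics/scene0.png

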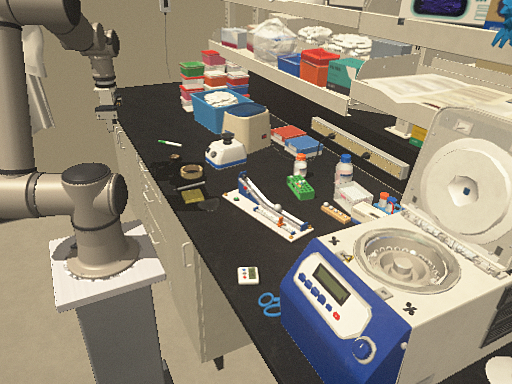

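View pics/top0.png

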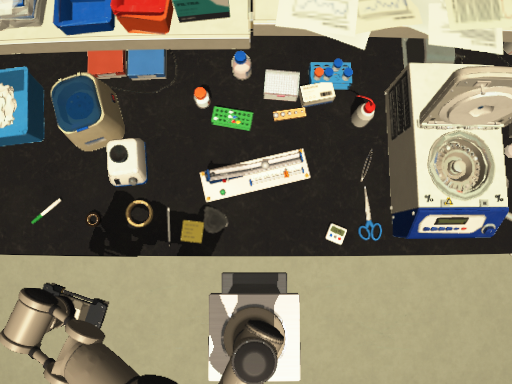

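The top view shows the tester around pixel (256,175), and the scene view shows it around (268,215) with its raised end at the upper left. The arm is clear of it. Next I'll enlarge both.

```bash
python3 - <<'E'
import cv2,numpy as np
a=cv2.imread("pics/top0.png")[142:206,192:320]; b=cv2.imread("pics/scene0.png")[165:247,215:320]
a=cv2.resize(a,None,fx=6,fy=6,interpolation=cv2.INTER_CUBIC); cv2.imwrite("pics/t1.png",a)
b=cv2.resize(b,None,fx=7,fy=7,interpolation=cv2.INTER_CUBIC);cv2.imwrite("pics/s1.png",b)
E
```

```text
(no output)
```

View pics/t1.png

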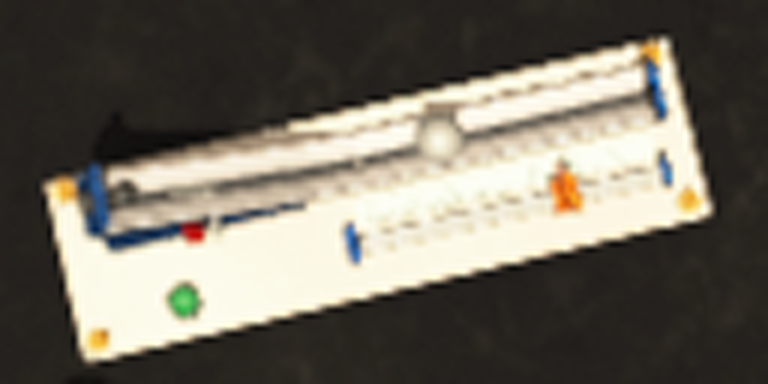

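View pics/s1.png

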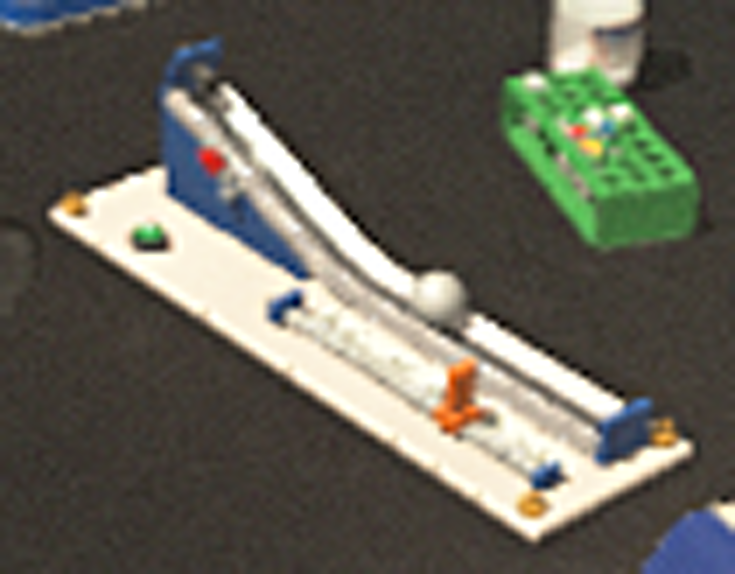

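The top crop shows the ball at crop (438,135), the cursor at (565,188), the end wall at (95,200), and the zero stop at (352,242). The scene crop shows the ball at (438,297), the cursor plate top at (462,366), and plate corners at (50,213), (535,540) and (692,447). Next I'll triangulate these.

```bash
cat > h.py <<'E'
import cv2,numpy as np
from cell import robot, read_camera, get_calibration
C={n:get_calibration(n) for n in("scene","top")}
K={n:np.array(C[n]["intrinsics"]) for n in C}; D={n:np.array(C[n]["dist_coeffs"]) for n in C}
def proj(n,P): return cv2.projectPoints(np.array(P,float).reshape(-1,1,3),np.array(C[n]["rvec"]),np.array(C[n]["tvec"]),K[n],D[n])[0].reshape(-1,2)
def ray(n,uv):
    R=cv2.Rodrigues(np.array(C[n]["rvec"]))[0]; q=cv2.undistortPoints(np.array(uv,float).reshape(1,1,2),K[n],D[n]).ravel()
    d=R.T@np.array([q[0],q[1],1]); return -R.T@np.array(C[n]["tvec"]).ravel(), d/np.linalg.norm(d)
def tri(a,b):
    o1,d1=ray("top",a);o2,d2=ray("scene",b); s=np.linalg.lstsq(np.c_[d1,-d2],o2-o1,rcond=None)[0]
    p,q=o1+s[0]*d1,o2+s[1]*d2; return (p+q)/2,np.linalg.norm(p-q)
def onz(n,uv,z): o,d=ray(n,uv); return o+d*(z-o[2])/d[2]
T=lambda u,v:((u+.5)/6-.5+192,(v+.5)/6-.5+142)
S=lambda u,v:((u+.5)/7-.5+215,(v+.5)/7-.5+165)
E
python3 - <<'E'
from h import *
np.set_printoptions(precision=4,suppress=True)
from scipy.optimize import least_squares
F={"BL":((88,362),(50,213)),"BR":((712,213),(535,540)),"TR":((668,38),(692,447)),"ball":((438,135),(438,297)),"cur":((565,185),(462,366)),"endstop":((655,88),(632,408)),"wall":((95,200),(190,65)),"zero":((352,242),(287,302)),"green":((184,298),(150,234)),"red":((193,231),(212,160))}
P={k:tri(T(*a),S(*b)) for k,(a,b) in F.items()}
obs=[("top",T(48,182),(1,-1)),("top",T(668,38),(-1,-1)),("top",T(712,213),(-1,1)),("top",T(88,362),(1,1)),
("scene",S(50,213),(1,1)),("scene",S(535,540),(-1,1)),("scene",S(692,447),(-1,-1))]
def W(p,x,y,z): c,s=np.cos(p[2]),np.sin(p[2]); return [p[0]+c*x-s*y,p[1]+s*x+c*y,z]
f=lambda p:np.concatenate([proj(n,W(p,.193*i,.056*j,p[3]))[0]-uv for n,uv,(i,j) in obs])
r=least_squares(f,[.39,0,1.7,.006]); p=r.x; print("fit",p,np.sqrt(np.mean(r.fun**2)))
c,s=np.cos(p[2]),np.sin(p[2])
for k,(q,e) in P.items(): d=q[:2]-p[:2]; print(k,q,"gap",round(e,4),"plate",c*d[0]+s*d[1],-s*d[0]+c*d[1])
E
```

```text
fit [ 0.5719 -0.0044  1.804   0.0114] 0.2810051130795421
BL [0.4732 0.1691 0.0121] gap 0.0004 plate 0.19159668498245364 0.05601659804089882
BR [ 0.5631 -0.2039  0.0089] gap 0.0003 plate -0.1921035177981842 0.05473957370639643
TR [ 0.6696 -0.1788  0.0139] gap 0.0003 plate -0.19222340218331524 -0.054742848336667364
ball [ 0.6045 -0.0385  0.0392] gap 0.0006 plate -0.04069116394265545 -0.023808204766017603
cur [ 0.5735 -0.1127  0.0496] gap 0.0011 plate -0.1057157755011197 0.02347265392202172
endstop [ 0.6353 -0.1684  0.0404] gap 0.005 plate -0.17419847890877774 -0.023716945977388333
wall [0.5558 0.1573 0.0936] gap 0.0018 plate 0.16105166977353305 -0.02169203205430186
zero [0.5429 0.0124 0.0237] gap 0.0009 plate 0.023031320847800997 0.024402906095490312
green [0.5097 0.112  0.0201] gap 0.0013 plate 0.12764284564406286 0.03366327713882611
red [0.5432 0.1038 0.0631] gap 0.0011 plate 0.11190514088775742 0.002954322481878033
```

{"op": "send_rows", "data": {"plan": [[[-0.8,-0.5,0],[0,0,0.111]],[[-0.9,-0.35,0],[0,0,0.111]],[[-0.95,-0.2,0],[0,0,0.111]],[[-0.95,-0.05,0],[0,0,0.111]],[[-0.95,0.1,0],[0,0,0.111]],[[-0.95,0.25,0],[0,0,0.111]],[[-0.95,0.45,0],[0,0,0]],[[-0.95,0.45,0],[0,0,0]],[[-0.95,0.45,0],[0,0,0]],[[-0.95,0.45,0],[0,0,0]]], "gripper": -1, "force": 20}}

```text
time: 1.35
tool_pos: [0.3108, 0.3098, 0.2265]
tool_rot: [-3.141, 0.0, 1.803]
contact_force: [0.3, 0.8, 0.3]
opening: 0.001
grip_force: 0.0
```

{"op": "send_rows", "data": {"plan": [[[-0.95,0.43,0],[0,0,0]],[[-0.95,0.43,0],[0,0,0]],[[-0.95,0.43,0],[0,0,0]],[[-0.95,0.43,0],[0,0,0]],[[-0.95,0.43,0],[0,0,0]],[[-0.95,0.43,0],[0,0,0]],[[-0.95,0.43,0],[0,0,0]],[[-0.95,0.43,0],[0,0,0]],[[-0.95,0.43,0],[0,0,0]],[[-0.95,0.43,0],[0,0,0]]]}}

```text
time: 2.6
tool_pos: [0.4699, 0.1035, 0.2264]
tool_rot: [-3.141, -0.0, 1.803]
contact_force: [0.5, -0.0, 0.7]
opening: 0.0003
grip_force: 0.0
```

{"op": "send_rows", "data": {"plan": [[[-0.9,0.4,0.3],[0,0,0]],[[-0.9,0.4,0.3],[0,0,0]],[[-0.9,0.4,0.3],[0,0,0]],[[-0.9,0.4,0.3],[0,0,0]],[[-0.9,0.4,0.3],[0,0,0]],[[-0.9,0.4,0.3],[0,0,0]],[[-0.9,0.4,0.3],[0,0,0]],[[-0.9,0.4,0.3],[0,0,0]],[[0,0,0.3],[0,0,0]],[[0,0,0],[0,0,0]]]}}

```text
time: 3.85
tool_pos: [0.5882, -0.0523, 0.1582]
tool_rot: [-3.14, -0.001, 1.802]
contact_force: [-0.2, -1.2, 0.1]
opening: 0.0003
grip_force: 0.0
```

{"op": "send_rows", "data": {"plan": [[[-0.7,0.35,0.3],[0,0,0]],[[-0.73,0.36,0.5],[0,0,0]],[[0,0,0.8],[0,0,0]],[[0,0,0.8],[0,0,0]],[[0,0,0.8],[0,0,0]],[[0,0,0.5],[0,0,0]],[[0,0,0.5],[0,0,0]],[[0,0,0.4],[0,0,0]],[[0,0,0.3],[0,0,0]],[[0,0,0],[0,0,0]]]}}

```text
time: 5.1
tool_pos: [0.6141, -0.0832, 0.0362]
tool_rot: [-3.141, -0.0, 1.803]
contact_force: [0.9, -0.3, -0.4]
opening: 0.0
grip_force: 0.0
```

```bash
python3 - <<'E'
from h import *
print(robot.observe()["tool_pos"],robot.observe()["contact_force"])
a=read_camera("top")[0][142:206,192:320]; b=read_camera("scene")[0][165:247,215:320]
a=cv2.resize(a,None,fx=4.5,fy=4.5,interpolation=cv2.INTER_CUBIC);b=cv2.resize(b,(576,300),interpolation=cv2.INTER_CUBIC)
b=cv2.resize(b,(a.shape[1],300)); cv2.imwrite("pics/c2.png",np.vstack([a,b])[:600])
E
```

```text
[ 0.61412634 -0.08319525  0.03623388] [ 0.92235997 -0.31470858 -0.38825197]
```

View pics/c2.png

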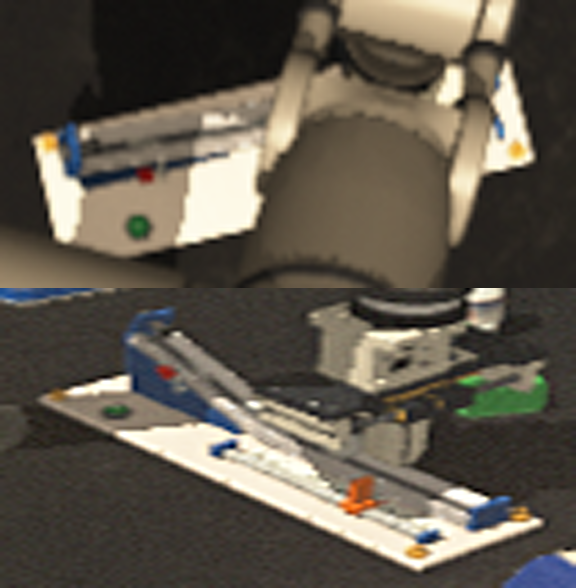

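{"op": "send_rows", "data": {"plan": [[[0,0,0.25],[0,0,0]],[[0.2,0,0],[0,0,0]],[[0.2,0,0],[0,0,0]],[[0.2,0,0],[0,0,0]],[[0.2,0,0],[0,0,0]],[[0.2,0,0],[0,0,0]],[[0.2,0,0],[0,0,0]],[[0.2,0,0],[0,0,0]],[[0.2,0,0],[0,0,0]],[[0.2,0,0],[0,0,0]]]}}

```text
time: 6.45
tool_pos: [0.604, -0.0392, 0.0305]
tool_rot: [3.142, -0.0, 1.803]
contact_force: [-0.3, -0.9, 0.0]
opening: 0.0004
grip_force: 0.1
```

{"op": "send_rows", "data": {"plan": [[[0.2,0,0],[0,0,0]],[[0.2,0,0],[0,0,0]],[[0.2,0,0],[0,0,0]],[[0.2,0,0],[0,0,0]],[[0.2,0,0],[0,0,0]],[[0.2,0,0],[0,0,0]],[[0.2,0,0],[0,0,0]],[[0.2,0,-0.08],[0,0,0]],[[0.2,0,-0.08],[0,0,0]],[[0.2,0,-0.08],[0,0,0]]]}}

```text
time: 7.7
tool_pos: [0.5925, 0.0095, 0.0367]
tool_rot: [3.141, 0.0, 1.803]
contact_force: [-0.2, -0.9, -0.2]
opening: 0.0005
grip_force: 0.5
```

```bash
python3 - <<'E'
from h import *
o=robot.observe();print(o["tool_pos"],o["contact_force"])
a=read_camera("top")[0][142:206,192:320]; b=read_camera("scene")[0][165:247,215:320]
a=cv2.resize(a,(600,300),interpolation=cv2.INTER_CUBIC);b=cv2.resize(b,(600,300),interpolation=cv2.INTER_CUBIC)
cv2.imwrite("pics/c3.png",np.vstack([a,b]))
E
```

```text
[0.59254583 0.0094688  0.03670278] [-0.2458454  -0.94289825 -0.2401051 ]
```

View pics/c3.png

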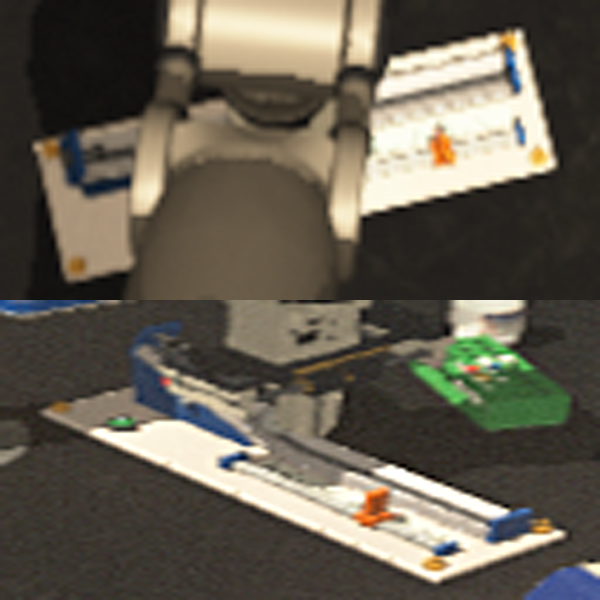

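{"op": "send_rows", "data": {"plan": [[[0.2,0,-0.079],[0,0,0]],[[0.2,0,-0.079],[0,0,0]],[[0.2,0,-0.079],[0,0,0]],[[0.2,0,-0.079],[0,0,0]],[[0.2,0,-0.079],[0,0,0]],[[0.2,0,-0.079],[0,0,0]],[[0.2,0,-0.079],[0,0,0]],[[0.2,0,-0.079],[0,0,0]],[[0.2,0,-0.079],[0,0,0]],[[0.2,0,-0.079],[0,0,0]]]}}

```text
time: 9.05
tool_pos: [0.581, 0.0582, 0.0563]
tool_rot: [3.142, -0.0, 1.803]
contact_force: [-0.3, -0.5, 0.4]
opening: 0.0001
grip_force: 0.6
```

{"op": "send_rows", "data": {"plan": [[[0.2,0,-0.079],[0,0,0]],[[0.2,0,-0.079],[0,0,0]],[[0.2,0,-0.079],[0,0,0]],[[0.2,0,-0.079],[0,0,0]],[[0.2,0,-0.079],[0,0,0]],[[0.2,0,-0.079],[0,0,0]],[[0.1,0,-0.04],[0,0,0]],[[0.1,0,-0.04],[0,0,0]],[[0,0,0],[0,0,0]],[[0,0,0],[0,0,0]]]}}

```text
time: 10.3
tool_pos: [0.573, 0.092, 0.0699]
tool_rot: [-3.141, -0.0, 1.803]
contact_force: [0.7, 0.4, -0.2]
opening: 0.0001
grip_force: 0.1
```

```bash
python3 - <<'E'
from h import *
o=robot.observe();print(o["tool_pos"],o["contact_force"])
a=read_camera("top")[0][142:206,192:320]; b=read_camera("scene")[0][165:222,225:282]
a=cv2.resize(a,(600,300),interpolation=cv2.INTER_CUBIC);b=cv2.resize(b,(600,600),interpolation=cv2.INTER_CUBIC)
cv2.imwrite("pics/c4.png",b)
E
```

```text
[0.57296035 0.09195122 0.06994   ] [ 0.69621427  0.39601438 -0.23665489]
```

View pics/c4.png

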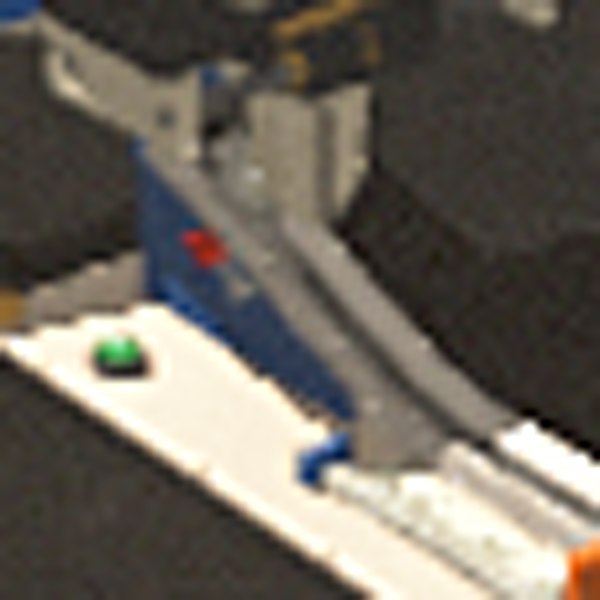

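The ball sits directly ahead of the finger at crop (235,170), near the top of the slope. I'll ease it into the buffer.

{"op": "send_rows", "data": {"plan": [[[0.08,0,-0.031],[0,0,0]],[[0.08,0,-0.031],[0,0,0]],[[0.08,0,-0.031],[0,0,0]],[[0.08,0,-0.031],[0,0,0]],[[0,0,0],[0,0,0]],[[0,0,0],[0,0,0]],[[0,0,0],[0,0,0]],[[0,0,0],[0,0,0]],[[0,0,0],[0,0,0]],[[0,0,0],[0,0,0]]]}}

```text
time: 11.65
tool_pos: [0.5712, 0.0997, 0.0732]
tool_rot: [3.142, -0.0, 1.803]
contact_force: [-0.3, -0.3, -0.1]
opening: 0.0001
grip_force: 0.0
```

```bash
python3 - <<'E'
from h import *
o=robot.observe();d=o["tool_pos"][:2]-[.5719,-.0044];print(-.231*d[0]+.973*d[1],o["contact_force"]@[-.231,.973,0],o["tool_pos"],o["contact_force"])
b=read_camera("scene")[0][165:222,225:282]
b=cv2.resize(b,(600,600),interpolation=cv2.INTER_CUBIC)
cv2.imwrite("pics/c5.png",b)
E
```

```text
0.10145150116257608 -0.19773579837746671 [0.57117669 0.09969498 0.07315587] [-0.29566672 -0.27341707 -0.07980023]
```

{"op": "send_rows", "data": {"plan": [[[0.04,0,-0.015],[0,0,0]],[[0.04,0,-0.015],[0,0,0]],[[0.04,0,-0.015],[0,0,0]],[[0,0,0],[0,0,0]],[[0,0,0],[0,0,0]],[[0,0,0],[0,0,0]],[[0,0,0],[0,0,0]],[[0,0,0],[0,0,0]],[[0,0,0],[0,0,0]],[[0,0,0],[0,0,0]]]}}

```text
time: 12.95
tool_pos: [0.5705, 0.1026, 0.0743]
tool_rot: [3.141, -0.0, 1.803]
contact_force: [-0.8, -1.7, 0.1]
opening: 0.0002
grip_force: 1.2
```

```bash
python3 - <<'E'
from h import *
o=robot.observe();d=o["tool_pos"][:2]-[.5719,-.0044];print(-.231*d[0]+.973*d[1],o["contact_force"]@[-.231,.973,0],o["tool_pos"],o["contact_force"])
b=read_camera("scene")[0][165:222,225:282]
b=cv2.resize(b,(600,600),interpolation=cv2.INTER_CUBIC)
cv2.imwrite("pics/c6.png",b)
a=[cv2.resize(cv2.imread(f"pics/c{i}.png")[80:340,80:400],(400,325)) for i in(4,6)]
cv2.imwrite("pics/c46.png",np.hstack(a))
E
```

```text
0.10438787157873103 -1.4301365613697399 [0.57052646 0.10255846 0.07431325] [-0.80679651 -1.66136337  0.05784657]
```

View pics/c46.png

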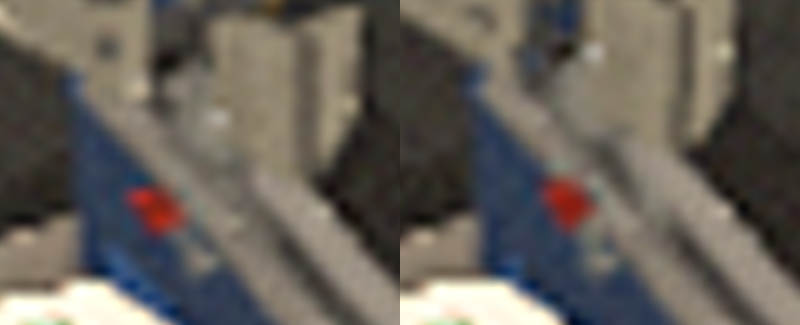

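The tab moved from (155,212) to (168,200) in the side-by-side, so it rose. I'll check that numerically against the initial (raised) picture.

```bash
cat >> h.py <<'E'
def red(p):
    q=cv2.resize(p[165:222,225:282],(600,600),interpolation=cv2.INTER_CUBIC).astype(int)
    return redc(q)
def redc(q):
    q=q.astype(int); m=(q[...,2]>110)&(q[...,2]>1.8*q[...,1])&(q[...,2]>1.8*q[...,0]); m[:180]=0;m[320:]=0;m[:,300:]=0
    v,u=np.nonzero(m); return u.mean(),v.mean(),len(u)
E
python3 - <<'E'
from h import *
print(red(cv2.imread("pics/scene0.png")))
for i in(4,5,6): print(i,redc(cv2.imread(f"pics/c{i}.png")))
E
```

```text
(np.float64(213.16969696969696), np.float64(241.4111111111111), 990)
4 (np.float64(205.62979189485213), np.float64(247.17853231106244), 913)
5 (np.float64(214.07545045045046), np.float64(241.50788288288288), 888)
6 (np.float64(214.0273037542662), np.float64(241.47895335608646), 879)
```

The catch is up: the tab is back at its raised position. I'll back away gently along the gutter, then go round behind the cursor.

{"op": "send_rows", "data": {"plan": [[[-0.04,0,0],[0,0,0]],[[-0.04,0,0],[0,0,0]],[[-0.04,0,0],[0,0,0]],[[-0.1,0,0],[0,0,0]],[[-0.1,0,0],[0,0,0]],[[-0.1,0,0],[0,0,0]],[[-0.3,0,0],[0,0,0]],[[-0.6,0,0],[0,0,0]],[[-0.8,0,-0.1],[0,0,0]],[[-0.8,0,-0.1],[0,0,0]]]}}

```text
time: 14.25
tool_pos: [0.5877, 0.0298, 0.0795]
tool_rot: [3.141, 0.0, 1.802]
contact_force: [-0.7, -0.1, -0.0]
opening: 0.0004
grip_force: 0.0
```

```bash
python3 - <<'E'
from h import *
o=robot.observe();d=o["tool_pos"][:2]-[.5719,-.0044];print(-.231*d[0]+.973*d[1],o["tool_pos"])
p=read_camera("scene")[0];print(red(p))
cv2.imwrite("pics/c7.png",cv2.resize(p[165:222,225:282],(600,600),interpolation=cv2.INTER_CUBIC))
E
```

```text
0.029577590210186164 [0.58771985 0.02975414 0.07953506]
(np.float64(211.77788649706457), np.float64(242.27005870841487), 1022)
```

View pics/c7.png

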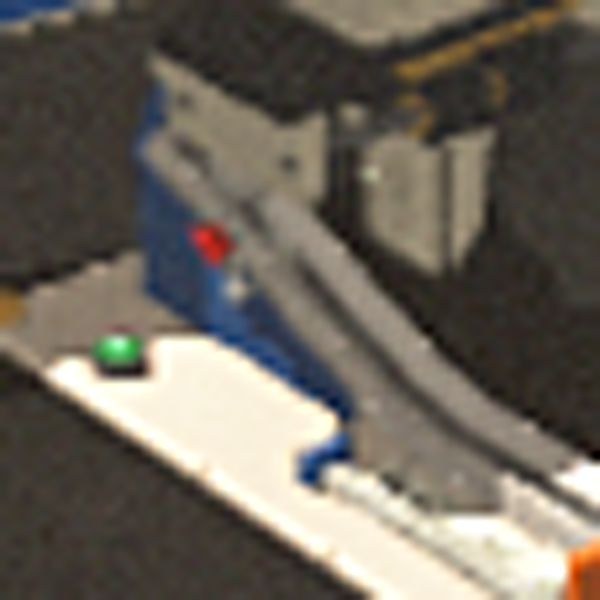

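The gutter below the finger is empty and the tab is up at (211,242). The ball itself is hidden behind the gripper at the top of the slope. Now I'll move to the cursor.

{"op": "send_rows", "data": {"plan": [[[-0.86,0,0],[0,0,0]],[[-0.86,-0.3,0],[0,0,0]],[[-0.86,-0.3,0],[0,0,0]],[[-0.86,-0.3,0],[0,0,0]],[[-0.86,-0.3,0],[0,0,0]],[[-0.86,-0.3,0],[0,0,0]],[[-0.86,-0.38,0],[0,0,0]],[[-0.86,0,0],[0,0,0]],[[0,0,0],[0,0,0]],[[0,0,0],[0,0,0]]]}}

```text
time: 15.55
tool_pos: [0.5811, -0.1463, 0.0791]
tool_rot: [-3.141, -0.001, 1.803]
contact_force: [-0.9, 0.3, 0.4]
opening: 0.0005
grip_force: 0.0
```

```bash
python3 - <<'E'
from h import *
o=robot.observe();d=o["tool_pos"][:2]-[.5719,-.0044];print(-.231*d[0]+.973*d[1],-.973*d[0]-.231*d[1],o["tool_pos"])
p=read_camera("scene")[0];print(red(p))
cv2.imwrite("pics/c8.png",cv2.resize(p[165:247,215:320],None,fx=7,fy=7,interpolation=cv2.INTER_CUBIC))
E
```

```text
-0.140208338710817 0.023834760705474637 [ 0.58109608 -0.14631577  0.0790895 ]
(np.float64(214.19976359338062), np.float64(241.71513002364065), 846)
```

View pics/c8.png

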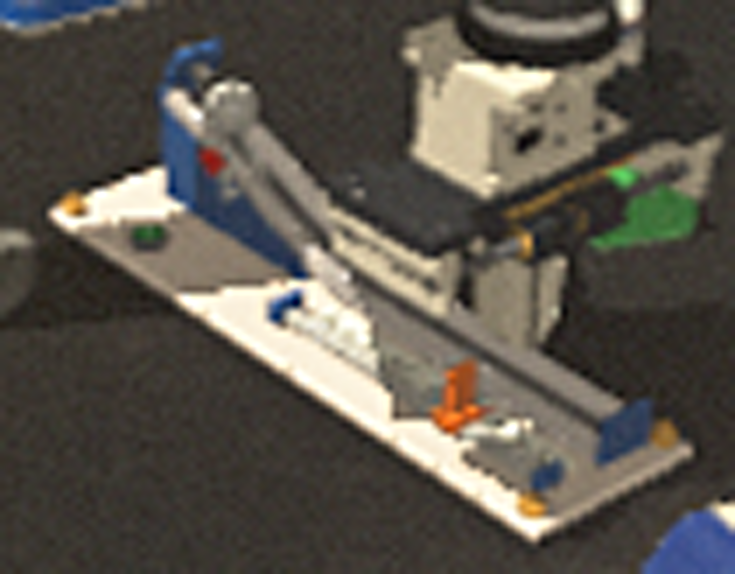

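The ball rests at the top, at (230,103), held by the catch. The cursor is untouched at (460,395). I'll descend behind it and push.

{"op": "send_rows", "data": {"plan": [[[0,0,0.5],[0,0,0]],[[0,0,0.5],[0,0,0]],[[0,0,0.4],[0,0,0]],[[0,0,0.3],[0,0,0]],[[0,0,0.1],[0,0,0]],[[0.2,0,0],[0,0,0]],[[0.2,0,0],[0,0,0]],[[0.2,0,0],[0,0,0]],[[0.2,0,0],[0,0,0]],[[0.2,0,0],[0,0,0]]]}}

```text
time: 16.85
tool_pos: [0.5754, -0.1221, 0.0345]
tool_rot: [3.141, 0.0, 1.803]
contact_force: [0.3, -0.7, 0.6]
opening: 0.0005
grip_force: 0.4
```

{"op": "send_rows", "data": {"plan": [[[0.2,0,0],[0,0,0]],[[0.2,0,0],[0,0,0]],[[0.2,0,0],[0,0,0]],[[0.2,0,0],[0,0,0]],[[0.2,0,0],[0,0,0]],[[0.2,0,0],[0,0,0]],[[0.2,0,0],[0,0,0]],[[0.2,0,0],[0,0,0]],[[0.2,0,0],[0,0,0]],[[0.2,0,0],[0,0,0]]]}}

```text
time: 18.1
tool_pos: [0.5637, -0.0733, 0.0343]
tool_rot: [3.142, -0.0, 1.803]
contact_force: [0.4, -1.1, 1.3]
opening: 0.0002
grip_force: 0.4
```

{"op": "send_rows", "data": {"plan": [[[0.2,0,0],[0,0,0]],[[0.2,0,0],[0,0,0]],[[0.2,0,0],[0,0,0]],[[0.2,0,0],[0,0,0]],[[0.2,0,0],[0,0,0]],[[0.2,0,0],[0,0,0]],[[0.2,0,0],[0,0,0]],[[0.2,0,0],[0,0,0]],[[0.2,0,0],[0,0,0]],[[0,0,0],[0,0,0]]]}}

```text
time: 19.35
tool_pos: [0.5531, -0.0293, 0.0342]
tool_rot: [-3.141, -0.001, 1.803]
contact_force: [0.0, 0.6, -0.6]
opening: 0.0002
grip_force: 0.0
```

```bash
cat > o.py <<'E'
from h import *
o=robot.observe();d=o["tool_pos"][:2]-[.5719,-.0044];print(-.231*d[0]+.973*d[1],-.973*d[0]-.231*d[1],o["tool_pos"],o["contact_force"]@[-.231,.973,0])
for p in(cv2.imread("pics/scene0.png"),read_camera("scene")[0]):
    q=p.astype(int);m=(q[...,2]>170)&(q[...,1]<.6*q[...,2])&(q[...,1]>.25*q[...,2])&(q[...,0]<.4*q[...,2]);m[:200]=0;m[232:]=0;m[:,:245]=0;m[:,300:]=0
    v,u=np.nonzero(m);print("orange",u.mean(),v.mean(),u.min(),u.max(),v.min(),v.max(),len(u))
print(red(p))
E
python3 o.py
```

```text
-0.01990059490191813 0.024031749333720785 [ 0.55311584 -0.02931237  0.03417949] 0.5559123700943486
orange 279.6521739130435 222.04347826086956 277 282 217 226 23
orange 258.0 211.5 258 258 211 212 2
(np.float64(nan), np.float64(nan), 0)h.py:20: RuntimeWarning: Mean of empty slice.
  v,u=np.nonzero(m); return u.mean(),v.mean(),len(u)
  ret = ret.dtype.type(ret / rcount)
```

{"op": "send_rows", "data": {"plan": [[[0.08,0,0],[0,0,0]],[[0.08,0,0],[0,0,0]],[[0.08,0,0],[0,0,0]],[[0.08,0,0],[0,0,0]],[[0.08,0,0],[0,0,0]],[[0.08,0,0],[0,0,0]],[[0.08,0,0],[0,0,0]],[[0,0,0],[0,0,0]],[[0,0,0],[0,0,0]],[[0,0,0],[0,0,0]]]}}

```text
time: 20.65
tool_pos: [0.5503, -0.0162, 0.0343]
tool_rot: [3.141, -0.0, 1.803]
contact_force: [-0.3, -0.4, -0.4]
opening: 0.0002
grip_force: 0.0
```

{"op": "send_rows", "data": {"plan": [[[0.05,0,0],[0,0,0]],[[0.05,0,0],[0,0,0]],[[0.05,0,0],[0,0,0]],[[0,0,0],[0,0,0]],[[0,0,0],[0,0,0]],[[0,0,0],[0,0,0]],[[0,0,0],[0,0,0]],[[0,0,0],[0,0,0]],[[0,0,0],[0,0,0]],[[0,0,0],[0,0,0]]]}}

```text
time: 21.9
tool_pos: [0.5497, -0.0132, 0.0344]
tool_rot: [3.141, 0.001, 1.803]
contact_force: [1.5, -5.0, -0.7]
opening: 0.0003
grip_force: 2.6
```

{"op": "send_rows", "data": {"plan": [[[0.04,0,0],[0,0,0]],[[0,0,0],[0,0,0]],[[0,0,0],[0,0,0]],[[0,0,0],[0,0,0]],[[0,0,0],[0,0,0]],[[0,0,0],[0,0,0]],[[0,0,0],[0,0,0]],[[0,0,0],[0,0,0]],[[0,0,0],[0,0,0]],[[0,0,0],[0,0,0]]]}}

```text
time: 23.15
tool_pos: [0.5496, -0.0131, 0.0344]
tool_rot: [3.141, 0.002, 1.803]
contact_force: [1.5, -9.2, -1.5]
opening: 0.0004
grip_force: 4.5
```

The cursor is solid against its stop. I'll back off and go up.

{"op": "send_rows", "data": {"plan": [[[-0.05,0,0],[0,0,0]],[[-0.1,0,0],[0,0,0]],[[-0.2,0,0],[0,0,0]],[[-0.4,0,0],[0,0,0]],[[-0.6,0,0],[0,0,0]],[[0,0,-0.5],[0,0,0]],[[0,0,-0.9],[0,0,0]],[[-0.5,0,-0.9],[0,0,0]],[[-0.9,0,-0.9],[0,0,0]],[[-0.9,0,-0.9],[0,0,0]]]}}

```text
time: 24.4
tool_pos: [0.5703, -0.1009, 0.1385]
tool_rot: [3.141, 0.0, 1.803]
contact_force: [0.2, -0.3, -0.5]
opening: 0.0007
grip_force: 0.0
```

{"op": "send_rows", "data": {"plan": [[[-0.9,0,-0.9],[0,0,0]],[[-0.9,0,-0.9],[0,0,0]],[[-0.9,0,0],[0,0,0]],[[-0.9,0,0],[0,0,0]],[[-0.9,0,0],[0,0,0]],[[-0.6,0,0],[0,0,0]],[[0,0,0],[0,0,0]],[[0,0,0],[0,0,0]],[[0,0,0],[0,0,0]],[[0,0,0],[0,0,0]]]}}

```text
time: 25.65
tool_pos: [0.5995, -0.2239, 0.182]
tool_rot: [3.141, -0.0, 1.803]
contact_force: [0.1, -0.2, -0.1]
opening: 0.0003
grip_force: 0.0
```

```bash
cat >> o.py <<'E'
# orange in top view -> plate X, ball change in scene
import warnings
a0=cv2.imread("pics/top0.png");a1=read_camera("top")[0]
for a in(a0,a1):
    hsv=cv2.cvtColor(a,cv2.COLOR_BGR2HSV);m=(hsv[...,0]<14)&(hsv[...,0]>3)&(hsv[...,1]>130)&(hsv[...,2]>100);m[:160]=0;m[195:]=0;m[:,228:][:,72:]=0;m[:,:232]=0
    v,u=np.nonzero(m);print("top orange",u.mean(),v.mean(),len(u))
    d=onz("top",(u.mean(),v.mean()),.035)[:2]-[.5719,-.0044];print("plate X,Y",-.231*d[0]+.973*d[1],-.973*d[0]-.231*d[1])
c8=cv2.imread("pics/c8.png");s=p[165:247,215:320];c=cv2.resize(c8,(105,82),interpolation=cv2.INTER_AREA)
print("ball patch diff",np.abs(c[8:20,27:39].astype(int)-s[8:20,27:39]).mean(), np.abs(cv2.imread("pics/scene0.png")[173:185,242:254].astype(int)-s[8:20,27:39]).mean())
E
python3 o.py
```

```text
-0.21995685426463532 0.02387056151191652 [ 0.59948149 -0.22391236  0.1819695 ] -0.18542510282100075
orange 279.6521739130435 222.04347826086956 277 282 217 226 23
orange 257.2173913043478 207.30434782608697 255 260 203 211 23
(np.float64(214.20618556701032), np.float64(242.57731958762886), 776)
top orange 285.27272727272725 173.63636363636363 11
plate X,Y -0.10440485315410693 0.02548985521977928
top orange 253.5 181.21428571428572 14
plate X,Y 0.011327277637833222 0.025915309300842713
ball patch diff 20.90972222222222 42.07175925925926
```

```bash
python3 - <<'E'
from h import *
p=.5719,-.0044;c,s=-.231,.973
for n in("top","scene"):
    d0=np.load(n+"0.npy");d=read_camera(n)[1]
    for X,Y,Z in((.1235,-.0225,.0776),(-.0407,-.0225,.035)):
        w=[p[0]+c*X-s*Y,p[1]+s*X+c*Y,Z];u,v=np.round(proj(n,w)[0]).astype(int)
        print(n,X,u,v,"depth drop mm",np.round((d0-d)[v-2:v+3,u-2:u+3]*1000).astype(int).tolist())
E
```

```text
top 0.1235 218 173 depth drop mm [[23, 27, 23, 29, 22], [26, 26, 29, 29, 23], [32, 28, 33, 28, 28], [32, 43, 34, 37, 23], [39, 34, 32, 36, 36]]
top -0.0407 265 165 depth drop mm [[-20, -26, -36, -27, -21], [-23, -32, -28, -33, -25], [-35, -39, -42, -37, -31], [-33, -36, -36, -30, -31], [-30, -25, -30, -26, -18]]
scene 0.1235 248 181 depth drop mm [[26, 31, 32, 34, 179], [35, 39, 26, 20, 35], [32, 23, 33, 30, 25], [29, 41, 22, 27, 16], [0, 20, 22, 13, 9]]
scene -0.0407 277 208 depth drop mm [[-34, -39, -42, -92, -86], [-33, -33, -36, -37, -33], [-32, -30, -27, -25, -30], [-32, -25, -28, -26, -25], [-34, -38, -31, -35, -18]]
```

Both depth views put the ball at its seat. The tab is up and the cursor is at its zero stop, so I'm handing in.

```bash
python3 -c "
from cell import robot
print(robot.hand_in())"
```

```text
the job is handed in; nothing more can be done
None
```

I rolled the ball up to the stop, where the spring catch holds it, then pushed the cursor to its zero stop and handed the job in at about 26 s of the 48 s allowed; no verdict came back.

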